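# Empty the flap caddy, heft it, and tip it again if it is still heavy

### The arm

A 6-joint arm with a two-finger parallel gripper is mounted at the origin on the work surface. World frame = base frame: x ahead of the robot, y to its left, z up, the work surface at z = 0. Lengths are in mm, angles in rad, forces in N, time in s.
With the tool pointing down it reaches from about 400 to 925 mm from the base axis. Payload 12.5 kg.
Tool frame: the origin (TCP) lies at the very end of the fingers, on their centre line; the grasp point (between the pads) lies 19 mm behind it; z points along the fingers, y is the direction in which the jaws open and shut (so a half turn about z gives the same grasp; the last joint's range is limited). The gripper opens to 95 mm and grips with 3 to 60 N. Pads are 20 mm wide; open, the fingers measure 119 mm over their backs; the gripper's body (75 mm by 180 mm) begins 59 mm behind the grasp point.
Start: joints at [1.091, 0.491, 1.559, -0, 1.092, -0.106], TCP at [228.207, 581.866, 214.661] pointing down, gripper open.
Joint ranges: [-3.1, 3.1], [-0.84, 2.19], [0.05, 2.79], [-1.13, 4.28], [0.06, 2.93], [-2.69, 2.69]. Speed limits (rad/s): [2.22, 2.22, 2.79, 3.14, 3.14, 3.14].

### API

Orientations are given as [roll, pitch, yaw] about the fixed x, y, z axes, in that order (R = Rz(yaw) Ry(pitch) Rx(roll)).
In Python, from cell import env gives the robot as it stands.
- The arm moves only by the shell command python3 -m pendant 'ROWS'. ROWS is JSON, a list that holds one entry, the list of rows, each a list of 5 numbers: the opening, from 0 (shut) to 1 (fully open), then the shift along the tool's x, y, z in m, then the turn about the tool's z in rad. A call has exactly 8 rows; each row is the pose to reach, as a shift and turn from the pose commanded when the call began, along the tool's axes at that moment; what a row does not reach only later rows make up. A row lasts 1/10 s, in which the tool goes at most 50 mm and 8.59 degrees, less where a joint would pass 70% of its speed; a pose out of reach is approached as far as the arm can. A call with a gripper value outside its range is refused whole. The fingers move at their own pace and stop on an object; the grip force is fixed at half the most. Time passes only in rows, so rows that repeat a pose let the fingers close, or fill a call up. It gives the time, the measured TCP pose, the force and the opening at its end, in the units of the state.
- env.state(): the state, without advancing time (a new reading comes with each control period).
- env.read_camera(name): name is "scene" or "top"; returns a dict with "image" (400x640x3 uint8, blue, green, red), "range_z" (400x640 float32, mm along the optical axis (not along the pixel's ray), 0 where there is no reading), "fx", "fy", "cx", "cy" (pixels), "rvec" (rotation vector, rad) and "tvec" (3), from world to camera coordinates, as OpenCV has them. Camera axes: x right, y down, z forward; pixel columns grow to the right and rows downward; lengths in mm; the calibration is good to about 2 mm. A picture is of the moment at which its call begins.
- env.job_done(): hands the job in, once; it reports no verdict.
The state is a dict: "t": time; "joints": joint angles; "qvel": joint speeds; "tau": joint torques, N m; "eef_pos": TCP position; "tcp_rot": TCP orientation; "ft_force": force on the tool from outside, world axes, zero at the start; "moment": the same for the moment, N m; "opening": opening from 0.0 (shut) to 1.0 (fully open).
Only numpy, scipy, OpenCV 4.12 (cv2) and the standard library are available. Lean on these libraries where they do the work, as an engineer would, in place of code of your own. Each camera call takes 0.05 s, during which the arm holds its last target. There are 200 camera calls.

### The job

Empty the hooded two-sided caddy into the wooden tray: lift it by its handle, hold it low over the tray (less than a hand's breadth above it) and tip it well over to one side so that whatever is in that bay rolls out, then bring it level and hold it still in the air for a second to feel its weight. If it is heavier than the empty caddy (340 g) there is still something in the other bay: tip it out over the tray to the other side too. Then set the empty caddy down gently, upright, in the middle of its rubber mat, with both capacitors lying in the tray, and leave the other things on the bench where they are.

Things in the scene. Friction and masses are not known exactly. Their poses are not given: they have to be found in the camera images.
- caddy_center (a point): Middle, half-way up, of the loose grey sheet-metal caddy: 150 mm long (x), 102 wide (y), 104 high (z up), 340 g empty. The closed body is the lower 56 mm; its underside is 52 mm below this point. A wall along the middle parts two bays, one opening to +y, one to -y. Parts lie in them along x, stay in while it is level and roll out when that side is tipped down 35 to 50 degrees; the other bay keeps its parts.
- caddy_grip (a point): Middle of the caddy's black handle bar, 41 mm above the caddy's middle: the bar runs along the caddy's x, 110 mm long, 14 mm thick (y), 22 mm high (z), on a post at each end; below it 24 mm of free space down to the roof. When the caddy is tipped 45 degrees, the mouth of the lower bay is almost straight under this point, its lowest edge 95 mm below it.
- caddy_mouth (a point): Middle of the sill of the caddy's +y bay (48 mm from its middle line, 9 mm above its underside); the -y bay has the same, mirrored. The sill stands 2.5 mm above the bay's floor; a light flap hung from the eave closes the opening along the whole side and swings freely outward, up to 97 degrees, as parts push it.
- cap_a_center (a point): one of two equal can capacitors, bare aluminium with a black sleeve and two brass studs at one end: a cylinder 34 mm in diameter, 65 mm long, 90 to 145 g. The point is its middle; x is its long axis. At the start it lies hidden in one of the caddy's two bays; the two may share a bay.
- cap_b_center (a point): one of two equal can capacitors, bare aluminium with a black sleeve and two brass studs at one end: a cylinder 34 mm in diameter, 65 mm long, 90 to 145 g. The point is its middle; x is its long axis. At the start it lies hidden in one of the caddy's two bays; the two may share a bay.
- tray: fixed open wooden tray, 270 mm (x) by 210 mm (y), walls 10 mm thick and 45 mm high, ribbed plywood floor 6 mm thick with ribs 3 mm high along x; origin at the centre of its underside, on the bench.
- mat: fixed black rubber mat, 210 mm (x) by 140 mm (y), 3 mm thick, on which the caddy stands at the start; origin at the centre of its underside, on the bench.

How it is judged:
By the outcome, as a careful person would: the job done as asked, in the order asked, and still so for the second after the job is handed in, with the robot touching nothing.
It also fails if it takes over 58 s, if anything falls off the work surface, if the arm or the gripper's body presses on something with over 40 N, if the wrist force passes 120 N, or if a joint passes its speed limit or range.

## Working session

There is one attempt and no reset: what is moved stays moved. The work goes in short steps, Python scripts to look and compute and a shell command to move; the robot and the scene stay as the last step left them, time stands still between calls to the robot, and variables do not carry over. Pictures are saved under pics/ and viewed, about 8 in all and at most 12, crops included, and the job is handed in when it is done.

```bash
mkdir -p pics; ls; cat > h.py <<'E'
import numpy as np, cv2
from cell import env
def cam(n):
    c=env.read_camera(n); c['R']=cv2.Rodrigues(np.array(c['rvec'],float))[0]; c['t']=np.array(c['tvec'],float).ravel(); return c
def cloud(c):
    v,u=np.mgrid[0:400,0:640]; z=c['range_z'].astype(float)
    p=np.stack([(u-c['cx'])/c['fx']*z,(v-c['cy'])/c['fy']*z,z],-1)
    w=(p-c['t'])@c['R']; w[z==0]=np.nan; return w
E
python3 - <<'E'
from h import *
print(env.state())
cs=[cam(n) for n in('scene','top')]
for n,c in zip(('scene','top'),cs):
    cv2.imwrite(f'pics/{n}0.png',c['image']); np.save(f'{n}0.npy',cloud(c)); print(n,-c['R'].T@c['t'],c['fx'])
E
```

```text
pics
{'t': 0.0, 'joints': array([ 1.09139220e+00,  4.91559858e-01,  1.55940474e+00, -2.80703280e-05,
        1.09169395e+00, -1.05600497e-01]), 'qvel': array([-7.59016825e-04, -2.96133962e-04,  5.04437358e-04,  6.87434215e-05,
        7.01361135e-04, -5.44366603e-04]), 'tau': array([ 1.60283664e-03, -6.12644792e+01, -2.58186489e+01,  6.92160660e-02,
        4.81308752e-02, -7.58334886e-05]), 'eef_pos': array([228.10741605, 581.64932869, 214.0769561 ]), 'tcp_rot': array([-3.14053007e+00, -8.75932039e-05,  2.76780193e+00]), 'ft_force': array([ 0.04802895, -0.0881958 , -0.25317967]), 'moment': array([0.03483272, 0.01798985, 0.00174656]), 'opening': 0.9999273318760846}
scene [784.72194428 405.34392472 624.11546328] 378.90746351593407
top [ 380.51821532   -5.68537478 1038.14258335] 460.64652267202933
```

View pics/scene0.png

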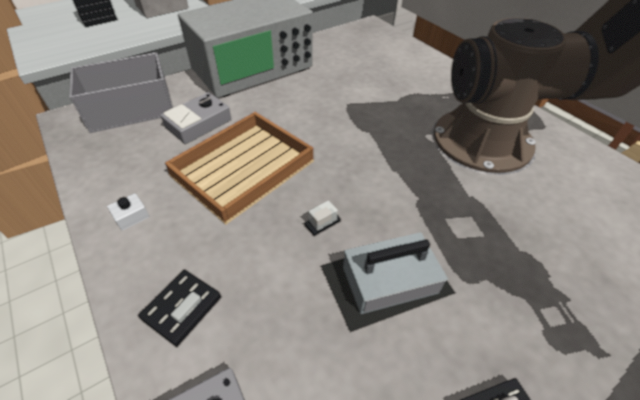

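View pics/top0.png

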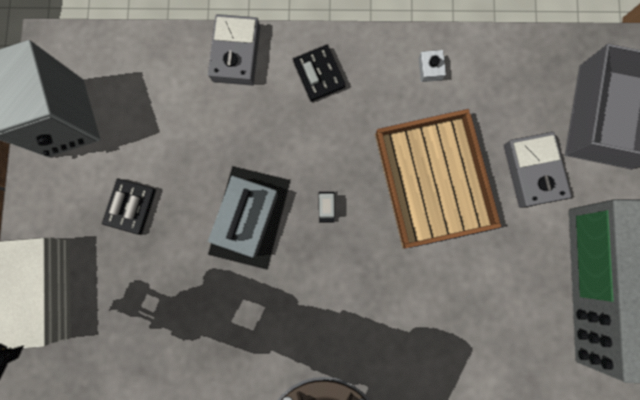

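```bash
python3 - <<'E'
from h import *
T=np.load('top0.npy'); S=np.load('scene0.npy')
def rect(P,n):
    r=cv2.minAreaRect(P[:,:2].astype(np.float32)); b=cv2.boxPoints(r)
    e=[b[1]-b[0],b[2]-b[1]]; e=max(e,key=np.linalg.norm); print(n,len(P),'c',np.round(r[0],1),'size',np.round(r[1],1),'long yaw deg',round(np.degrees(np.arctan2(e[1],e[0]))%180,1),'z',np.round(np.percentile(P[:,2],[2,50,98]),1))
def sel(C,u0,u1,v0,v1,z0,z1):
    P=C[v0:v1,u0:u1].reshape(-1,3); return P[(P[:,2]>z0)&(P[:,2]<z1)]
for n,C,w in(('top',T,(200,295,160,275)),('scene',S,(320,460,225,330))):
    rect(sel(C,*w,98,115),n+' bar'); rect(sel(C,*w,45,68),n+' roof'); rect(sel(C,*w,20,115),n+' all')
for n,C,w in(('top',T,(365,510,100,255)),('scene',S,(160,320,105,225))):
    rect(sel(C,*w,36,55),n+' tray rim'); 
rect(sel(T,310,345,185,225,8,90),'box'); rect(sel(T,505,575,125,215,8,90),'meter')
rect(sel(T,415,455,45,85,8,90),'knob');
# mat by colour
im=cv2.imread('pics/top0.png'); m=((im.max(2)<45)); m2=np.zeros_like(m); m2[155:275,200:297]=m[155:275,200:297]
P=T[m2]; P=P[(P[:,2]<9)&(P[:,2]>-5)]; rect(P,'mat')
E
```

```text
top bar 392 c [470.4 181.3] size [ 15.  108.7] long yaw deg 162.3 z [ 99.9 106.2 109.7]
top roof 2904 c [471.  181.4] size [103.8 150.5] long yaw deg 162.4 z [54.9 58.7 62.5]
top all 3490 c [471.  181.4] size [103.8 150.5] long yaw deg 162.4 z [ 34.5  59.1 107.8]
scene bar 603 c [471. 185.] size [ 14.7 110.2] long yaw deg 162.4 z [ 98.5 106.2 108.4]
scene roof 3820 c [470.5 184.2] size [104.7 151.9] long yaw deg 162.3 z [47.8 58.9 61.2]
scene all 5422 c [465.2 138.5] size [197.  168.3] long yaw deg 73.3 z [ 24.3  58.9 107.4]
top tray rim 2195 c [ 574.  -273.4] size [270.8 279.2] long yaw deg 103.7 z [36.9 44.7 48.7]
scene tray rim 3227 c [ 570.9 -263.7] size [271.  577.6] long yaw deg 103.4 z [36.5 44.6 48.6]
box 502 c [499.6   0.6] size [70.5 33.8] long yaw deg 1.3 z [ 9.  42.5 47.5]
meter 3824 c [ 592.2 -476.1] size [206.  154.3] long yaw deg 0.9 z [12.5 45.8 58.4]
knob 709 c [ 828.5 -234.7] size [61.3 51.2] long yaw deg 5.8 z [10.9 35.1 54.7]
mat 1873 c [473.8 174.4] size [138.3 205. ] long yaw deg 167.3 z [-1.1  2.9  6.5]
```

```bash
python3 -m pendant '[[[1,-0.36,-0.065,-0.06,0],[1,-0.36,-0.065,-0.06,0],[1,-0.36,-0.065,-0.06,0],[1,-0.36,-0.065,-0.06,0],[1,-0.36,-0.065,-0.06,0],[1,-0.36,-0.065,-0.06,0],[1,-0.36,-0.065,-0.06,0],[1,-0.36,-0.065,-0.06,0]]]'
python3 -m pendant '[[[1,-0.38,-0.02,-0.02,0],[1,-0.38,-0.02,-0.02,0],[1,-0.38,-0.02,-0.02,0],[1,-0.38,-0.02,-0.02,0],[1,-0.38,-0.02,-0.02,0],[1,-0.38,-0.02,-0.02,0],[1,-0.38,-0.02,-0.02,0],[1,-0.38,-0.02,-0.02,0]]]'
python3 -m pendant '[[[1,-0.25,0.17,0,0],[1,-0.25,0.17,0,0],[1,-0.25,0.17,0,0],[1,-0.25,0.17,0,0],[1,-0.25,0.17,0,0],[1,-0.25,0.17,0,0],[1,-0.25,0.17,0,0],[1,-0.25,0.17,0,0]]]'
python3 -c "
from h import *
s=env.state();print(s['joints'],s['eef_pos'],s['tcp_rot'])"
```

```text
t: 0.9
eef_pos: [542.8, 387.3, 274.8]
tcp_rot: [3.142, 0.001, 2.765]
ft_force: [-0.6, -0.7, -0.4]
opening: 1.004
t: 1.7
eef_pos: [882.1, 234.3, 293.6]
tcp_rot: [-3.141, -0.001, 2.767]
ft_force: [0.4, 0.4, 0.2]
opening: 1.0
t: 2.5
eef_pos: [930.5, 240.9, 230.4]
tcp_rot: [3.121, 0.029, 2.768]
ft_force: [-0.3, 0.0, 0.3]
opening: 1.001
[ 0.1840692   1.19647103  0.0482895   0.00254117  1.86153884 -1.01225137] [930.53057229 240.94864057 230.37416304] [3.12084083 0.02865236 2.767591  ]
```

```bash
python3 -m pendant '[[[1,0.1,-0.07,-0.05,0],[1,0.1,-0.07,-0.05,0],[1,0.1,-0.07,-0.05,0],[1,0.1,-0.07,-0.05,0],[1,0.1,-0.07,-0.05,0],[1,0.1,-0.07,-0.05,0],[1,0.1,-0.07,-0.05,0],[1,0.1,-0.07,-0.05,0]]]'
python3 -c "
from h import *
s=env.state();print(s['joints'],s['eef_pos'],s['tcp_rot'])"
```

```text
t: 3.3
eef_pos: [811.4, 212.0, 274.7]
tcp_rot: [3.121, 0.028, 2.767]
ft_force: [0.4, 0.4, 0.4]
opening: 1.001
[ 0.17600108  0.79293968  0.82421745  0.00269224  1.48982194 -1.0211293 ] [811.43559316 211.98165084 274.68595844] [3.12121151 0.02810759 2.76746893]
```

```bash
python3 -m pendant '[[[1,-0.17,-0.38,-0.03,-0.066],[1,-0.17,-0.38,-0.03,-0.066],[1,-0.17,-0.38,-0.03,-0.066],[1,-0.17,-0.38,-0.03,-0.066],[1,-0.17,-0.38,-0.03,-0.066],[1,-0.17,-0.38,-0.03,-0.066],[1,-0.17,-0.38,-0.03,-0.066],[1,-0.17,-0.38,-0.03,-0.066]]]'
python3 -c "
from h import *
s=env.state();print(s['joints'],s['eef_pos'],s['tcp_rot'])"
python3 -m pendant '[[[1,-2,-0.03,-0.03,0],[1,-2,-0.03,-0.03,0],[1,-2,-0.03,-0.03,0],[1,-2,-0.03,-0.03,0],[1,-2,-0.03,-0.03,0],[1,-2,-0.03,-0.03,0],[1,-2,-0.03,-0.03,0],[1,-2,-0.03,-0.03,0]]]'
python3 -c "
from h import *
s=env.state();print(s['joints'],s['eef_pos'],s['tcp_rot'])"
```

```text
t: 4.1
eef_pos: [828.8, -189.3, 300.4]
tcp_rot: [3.123, 0.029, 2.834]
ft_force: [0.3, -0.9, -1.3]
opening: 1.001
[-0.30808258  0.81493861  0.71701884  0.01829995  1.58096627 -1.57060781] [ 828.76395129 -189.34833149  300.37625779] [3.12329358 0.02866718 2.83350769]
t: 4.9
eef_pos: [936.1, -240.3, 240.4]
tcp_rot: [3.122, 0.065, 2.833]
ft_force: [-0.1, 0.1, 0.6]
opening: 1.002
[-0.32545889  1.18679391  0.04743521  0.02197253  1.8425405  -1.58163605] [ 936.14278674 -240.28578874  240.35056912] [3.12151474 0.06510576 2.83290384]
```

```bash
python3 -m pendant '[[[1,-2,0,0.1,0],[1,-2,0,0.1,0],[1,-2,0,0.1,0],[1,-2,0,0.1,0],[1,-2,0,0.1,0],[1,-2,0,0.1,0],[1,-2,0,0.1,0],[1,-2,0,0.1,0]]]'
python3 -m pendant '[[[1,-2,0,0.2,0],[1,-2,0,0.2,0],[1,-2,0,0.2,0],[1,-2,0,0.2,0],[1,-2,0,0.2,0],[1,-2,0,0.2,0],[1,-2,0,0.2,0],[1,-2,0,0.2,0]]]'
python3 -c "
from h import *
s=env.state();print(s['joints'],s['eef_pos'],s['tcp_rot'])"
```

```text
t: 5.7
eef_pos: [964.7, -263.9, 152.3]
tcp_rot: [3.12, 0.097, 2.832]
ft_force: [-0.1, 0.3, -0.1]
opening: 0.998
t: 6.5
eef_pos: [983.5, -280.2, 85.9]
tcp_rot: [3.119, 0.132, 2.831]
ft_force: [-0.9, -0.2, 0.6]
opening: 0.999
[-0.34946866  1.34787193  0.04841567  0.02787224  1.61438236 -1.6084978 ] [ 983.49615017 -280.21612497   85.91003602] [3.11888904 0.13188939 2.83136613]
```

```bash
python3 -m pendant '[[[1,-2,0,-1.0,0],[1,-2,0,-1.0,0],[1,-2,0,-1.0,0],[1,-2,0,-1.0,0],[1,-2,0,-1.0,0],[1,-2,0,-1.0,0],[1,-2,0,-1.0,0],[1,-2,0,-1.0,0]]]'
python3 -m pendant '[[[1,-2,0,-0.7,0],[1,-2,0,-0.7,0],[1,-2,0,-0.7,0],[1,-2,0,-0.7,0],[1,-2,0,-0.7,0],[1,-2,0,-0.7,0],[1,-2,0,-0.7,0],[1,-2,0,-0.7,0]]]'
python3 -m pendant '[[[1,-2,0,-0.5,0],[1,-2,0,-0.5,0],[1,-2,0,-0.5,0],[1,-2,0,-0.5,0],[1,-2,0,-0.5,0],[1,-2,0,-0.5,0],[1,-2,0,-0.5,0],[1,-2,0,-0.5,0]]]'
python3 -c "
from h import *
s=env.state();print(s['joints'],s['eef_pos'],s['tcp_rot'])"
```

```text
t: 7.3
eef_pos: [961.2, -284.3, 215.6]
tcp_rot: [3.118, 0.166, 2.831]
ft_force: [0.2, -0.6, 0.0]
opening: 0.999
t: 8.1
eef_pos: [948.8, -287.9, 277.3]
tcp_rot: [3.117, 0.201, 2.83]
ft_force: [-0.3, -0.5, 0.0]
opening: 0.998
t: 8.9
eef_pos: [946.8, -292.4, 305.1]
tcp_rot: [3.117, 0.236, 2.829]
ft_force: [-0.4, -0.4, -0.4]
opening: 1.002
[-0.37698364  1.12463045  0.04837458  0.04024352  1.73443838 -1.62672687] [ 946.81158948 -292.37718695  305.14263168] [3.11684764 0.23603313 2.82883294]
```

```bash
python3 -m pendant '[[[1,-2,0,-0.4,0],[1,-2,0,-0.4,0],[1,-2,0,-0.4,0],[1,-2,0,-0.4,0],[1,-2,0,-0.4,0],[1,-2,0,-0.4,0],[1,-2,0,-0.4,0],[1,-2,0,-0.4,0]]]'
python3 -m pendant '[[[1,-2,0,-0.4,0],[1,-2,0,-0.4,0],[1,-2,0,-0.4,0],[1,-2,0,-0.4,0],[1,-2,0,-0.4,0],[1,-2,0,-0.4,0],[1,-2,0,-0.4,0],[1,-2,0,-0.4,0]]]'
python3 -m pendant '[[[1,-2,0,-0.3,0],[1,-2,0,-0.3,0],[1,-2,0,-0.3,0],[1,-2,0,-0.3,0],[1,-2,0,-0.3,0],[1,-2,0,-0.3,0],[1,-2,0,-0.3,0],[1,-2,0,-0.3,0]]]'
python3 -m pendant '[[[1,-2,0,-0.2,0],[1,-2,0,-0.2,0],[1,-2,0,-0.2,0],[1,-2,0,-0.2,0],[1,-2,0,-0.2,0],[1,-2,0,-0.2,0],[1,-2,0,-0.2,0],[1,-2,0,-0.2,0]]]'
cat > kin.py <<'E'
import numpy as np
from scipy.optimize import least_squares
D=[([1.0914,.49156,1.5594,0,1.0917,-.1056],[228.1,581.65,214.1]),
([.18407,1.19647,.04829,.00254,1.86154,-1.01225],[930.5,240.95,230.4]),
([.176,.79294,.82422,.0027,1.48982,-1.02113],[811.4,212,274.7]),
([-.30808,.81494,.71702,.0183,1.58097,-1.57061],[828.76,-189.35,300.4]),
([-.32546,1.18679,.04744,.02197,1.84254,-1.58164],[936.1,-240.3,240.35]),
([-.34947,1.34787,.04842,.02787,1.61438,-1.6085],[983.5,-280.2,85.9]),
([-.37698,1.12463,.04837,.04024,1.73444,-1.62673],[946.8,-292.4,305.1])]
def rot(ax,a):
    c,s=np.cos(a),np.sin(a)
    return np.array([[c,-s,0],[s,c,0],[0,0,1]]) if ax=='z' else np.array([[c,0,s],[0,1,0],[-s,0,c]])
def fk(q,p):
    h,a,b,L,off,r0=p
    R=rot('z',q[0]); o=R@np.array([r0,off,h])
    R=R@rot('y',q[1]); o=o+R@[0,0,a]
    R=R@rot('y',q[2])@rot('z',q[3]); o=o+R@[0,0,b]
    R=R@rot('y',q[4])@rot('z',q[5]); return o+R@[0,0,L],R
f=lambda p:np.concatenate([fk(q,p)[0]-x for q,x in D])
s=least_squares(f,[300,450,450,300,66,0]); P=s.x
if __name__=='__main__':
    print(P.round(1),np.abs(s.fun).max())
    print(fk(D[0][0],P)[1].round(3))
E
python3 kin.py
python3 -c "
from h import *
s=env.state();print(s['joints'],s['eef_pos'],s['tcp_rot'])"
```

```text
t: 9.7
eef_pos: [949.0, -296.5, 322.0]
tcp_rot: [3.116, 0.271, 2.828]
ft_force: [-0.4, -0.4, -0.3]
opening: 1.0
t: 10.5
eef_pos: [948.8, -299.2, 344.6]
tcp_rot: [3.116, 0.307, 2.827]
ft_force: [0.3, -0.2, -0.3]
opening: 0.999
t: 11.3
eef_pos: [952.6, -302.3, 357.7]
tcp_rot: [3.116, 0.342, 2.826]
ft_force: [0.1, -0.8, 0.2]
opening: 1.003
t: 12.1
eef_pos: [959.4, -305.7, 364.4]
tcp_rot: [3.115, 0.378, 2.825]
ft_force: [0.1, -1.5, -0.3]
opening: 1.001
[187.5 621.5 432.1 324.5  65.1 -47.5] 7.588039290970329
[[-0.365 -0.931 -0.   ]
 [-0.931  0.365 -0.001]
 [ 0.001  0.    -1.   ]]
[-0.38824227  1.07257501  0.0483775   0.05300864  1.64550097 -1.63352776] [ 959.44509498 -305.69639844  364.3947298 ] [3.11507797 0.37768183 2.82500647]
```

```bash
cat >> kin.py <<'E'
M=np.array([[0,-1,0],[1,0,0],[0,0,1.]])  # tool = R@M
lo=np.array([-3.1,-.84,.05,-1.13,.06,-2.69]);hi=np.array([3.1,2.19,2.79,4.28,2.93,2.69])
def pose(tau,phi,daz):
    # tool z tilted tau toward daz, tool x at phi=0 in the tilt plane pointing back, turned phi about tool z
    d=np.array([np.cos(daz),np.sin(daz),0]);z=np.sin(tau)*d-np.cos(tau)*np.array([0,0,1.]);x=-np.cos(tau)*d-np.sin(tau)*np.array([0,0,1.])
    R0=np.stack([x,np.cross(z,x),z],1); return R0@rot('z',phi)
def ik(pos,R,q0):
    def e(q):
        o,Rq=fk(q,P); A=R.T@(Rq@M); w=np.array([A[2,1]-A[1,2],A[0,2]-A[2,0],A[1,0]-A[0,1]])/2
        return np.r_[(o-pos)/300,w,1-np.trace(A)/3]
    b=[least_squares(e,np.clip(q,lo+.01,hi-.01),bounds=(lo-np.array([0,0,0,0,0,3]),hi+np.array([0,0,0,0,0,3]))) for q in q0]
    s=min(b,key=lambda s:s.cost); return s.x,s.cost
E
python3 - <<'E'
from kin import *
q=[-.388,1.07,.05,.05,1.65,-1.63]
o,R=fk(q,P);Z=R@M;print(o,Z.round(2)); print(pose(.378,0,-.31).round(2))
for tau in(.7,.76):
  for nm,pos in(('caddy',[471,183,90]),('caddyhi',[471,183,260]),('tray',[574,-268,170]),('tray+x',[620,-268,170]),('tray+y',[574,-230,170]),('tray-y',[574,-310,170])):
    for phi in(0,1.4,-1.2):
      z0=[[0,.4,1.6,.05,.6,-1.6+phi],[.3,.2,1.9,.3,.4,-1.6+phi],[-.4,.4,1.6,-.3,.6,-1.6+phi],[.4,.2,2,.6,.5,-2+phi]]
      x,c=ik(np.array(pos),pose(tau,phi,-.307),z0); print(tau,nm,phi,x.round(2),'%.1e'%c)
E
```

```text
[ 960.31355974 -304.75457391  372.14961271] [[-0.88  0.31  0.35]
 [ 0.29  0.95 -0.09]
 [-0.37  0.02 -0.93]]
[[-0.89  0.31  0.35]
 [ 0.28  0.95 -0.11]
 [-0.37  0.   -0.93]]
0.7 caddy 0 [ 0.53  0.4   2.2  -1.13  0.49  0.3 ] 2.0e-02
0.7 caddy 1.4 [ 0.53  0.4   2.2  -1.13  0.49  1.7 ] 2.0e-02
0.7 caddy -1.2 [ 0.53  0.4   2.2  -1.13  0.49 -0.9 ] 2.0e-02
0.7 caddyhi 0 [ 0.56  0.15  2.17 -1.06  0.6   0.13] 9.0e-29
0.7 caddyhi 1.4 [ 0.56  0.15  2.17 -1.06  0.6   1.53] 2.3e-28
0.7 caddyhi -1.2 [ 0.56  0.15  2.17 -1.06  0.6  -1.07] 4.2e-31
0.7 tray 0 [-0.65  0.36  2.16  1.78  0.23 -3.63] 2.7e-27
0.7 tray 1.4 [-0.65  0.36  2.16  1.78  0.23 -2.23] 8.5e-32
0.7 tray -1.2 [-0.65  0.36  2.16  1.78  0.23 -4.83] 4.3e-31
0.7 tray+x 0 [-0.59  0.41  2.07  1.66  0.18 -3.45] 2.1e-27
0.7 tray+x 1.4 [-0.59  0.41  2.07  1.66  0.18 -2.05] 8.9e-32
0.7 tray+x -1.2 [-0.59  0.41  2.07  1.66  0.18 -4.65] 3.3e-24
0.7 tray+y 0 [-0.58  0.34  2.2   1.98  0.19 -3.77] 7.0e-31
0.7 tray+y 1.4 [-0.58  0.34  2.2   1.98  0.19 -2.37] 3.6e-31
0.7 tray+y -1.2 [-0.58  0.34  2.2   1.98  0.19 -4.97] 2.0e-29
0.7 tray-y 0 [-0.73  0.3
[... 561 characters left out ...]
.12  0.29 -3.98] 2.8e-31
0.76 tray 1.4 [-0.67  0.36  2.21  2.12  0.29 -2.58] 3.2e-31
0.76 tray -1.2 [-0.67  0.36  2.21  2.12  0.29 -5.18] 1.3e-31
0.76 tray+x 0 [-0.6   0.41  2.12  2.11  0.24 -3.91] 3.7e-24
0.76 tray+x 1.4 [-0.6   0.41  2.12  2.11  0.24 -2.51] 2.7e-27
0.76 tray+x -1.2 [-0.6   0.41  2.12  2.11  0.24 -5.11] 2.1e-31
0.76 tray+y 0 [-0.59  0.34  2.24  2.33  0.27 -4.12] 7.6e-32
0.76 tray+y 1.4 [-0.59  0.34  2.24  2.33  0.27 -2.72] 1.1e-31
0.76 tray+y -1.2 [-0.59  0.34  2.24  2.33  0.27 -5.32] 2.7e-31
0.76 tray-y 0 [-0.74  0.39  2.16  1.93  0.32 -3.85] 7.8e-27
0.76 tray-y 1.4 [-0.74  0.39  2.16  1.93  0.32 -2.45] 2.4e-29
0.76 tray-y -1.2 [-0.74  0.39  2.16  1.93  0.32 -5.05] 5.9e-31
```

```bash
python3 - <<'E'
from kin import *
def track(tau,daz,pts,q,phi0=0):
    pts=np.array(pts,float); out=[]
    for a,b in zip(pts[:-1],pts[1:]):
        n=int(max(np.linalg.norm((b-a)[:3])/25,abs(b[3]-a[3])/.1,1))
        for i in range(1,n+1):
            p=a+(b-a)*i/n
            q2,c=ik(p[:3],pose(tau,p[3],daz),[q]); 
            out.append((abs(q2-q).max())); q=q2
        print('  ',b,q.round(2),'%.0e'%c,'maxstep %.2f'%max(out)); out=[]
q0=np.array([-.388,1.07,.05,.05,1.65,-1.63])
for tau in(.5,.6,.7):
  for fl in(0,np.pi):
    print(tau,fl)
    track(tau,-.307,[[955,-305,370,0],[800,-300,300,fl],[574,-268,230,fl],[500,0,260,fl],[471,183,260,fl],[471,183,92,fl],[471,183,220,fl],[574,-268,170,fl],[574,-268,170,fl+1.5],[574,-268,170,fl-1.5]],q0)
print('inward')
for tau in(.7,):
    track(-tau,-.307,[[800,-250,300,0],[471,183,92,0],[471,183,220,0],[574,-268,170,0],[574,-268,170,1.1],[574,-268,170,-1.1]],np.array([-.3,.6,1.,0,2,-1.6]))
E
```

```text
0.5 0
   [ 800. -300.  300.    0.] [-0.46  0.56  1.31  0.11  0.78 -1.78] 3e-26 maxstep 0.72
   [ 574. -268.  230.    0.] [-0.61  0.3   1.94  0.34  0.45 -2.15] 4e-25 maxstep 0.08
   [500.   0. 260.   0.] [-0.05  0.08  2.14 -0.28  0.45 -1.09] 1e-31 maxstep 0.12
   [471. 183. 260.   0.] [ 0.45  0.15  2.06 -0.59  0.64 -0.39] 2e-31 maxstep 0.13
   [471. 183.  92.   0.] [ 0.45  0.39  2.24 -1.13  0.36  0.23] 5e-04 maxstep 0.17
   [471. 183. 220.   0.] [ 0.45  0.19  2.12 -0.68  0.56 -0.27] 4e-27 maxstep 0.16
   [ 574. -268.  170.    0.] [-0.61  0.37  2.01  0.48  0.32 -2.31] 2e-18 maxstep 0.17
   [ 574.  -268.   170.     1.5] [-0.61  0.37  2.01  0.48  0.32 -0.81] 5e-31 maxstep 0.10
   [ 574.  -268.   170.    -1.5] [-0.61  0.37  2.01  0.48  0.32 -3.81] 3e-23 maxstep 0.10
0.5 3.141592653589793
   [ 800.         -300.          300.            3.14159265] [-0.46  0.56  1.31  0.11  0.78  1.36] 4e-19 maxstep 0.59
   [ 574.         -268.          230.            3.14159265] [-0.61  0.3   1.94  0.34  0.45  0.99] 2e-25 maxstep 0.08
   [500.           0.         260.           3.14159265] [-0.05  0.08 
[... 4156 characters left out ...]
3 -0.49] 1e-23 maxstep 3.40
   [ 574.         -268.          170.            4.64159265] [-0.65  0.36  2.16  1.78  0.23  1.01] 1e-25 maxstep 0.10
   [ 574.         -268.          170.            1.64159265] [-0.65  0.36  2.16  1.78  0.23 -1.99] 1e-25 maxstep 0.10
inward
   [471. 183.  92.   0.] [ 0.08  0.74  1.61  0.25  1.45 -1.3 ] 2e-21 maxstep 0.95
   [471. 183. 220.   0.] [ 0.08  0.61  1.51  0.25  1.68 -1.24] 3e-21 maxstep 0.05
   [ 574. -268.  170.    0.] [-0.48  0.89  1.05 -0.12  1.88 -1.74] 1e-30 maxstep 0.05
   [ 574.  -268.   170.     1.1] [-0.48  0.89  1.05 -0.12  1.88 -0.64] 5e-28 maxstep 0.10
   [ 574.  -268.   170.    -1.1] [-0.48  0.89  1.05 -0.12  1.88 -2.84] 3e-20 maxstep 0.10
```

```bash
python3 -m pendant '[[[1,0.39,0,-0.14,0],[1,0.39,0,-0.14,0],[1,0.39,0,-0.14,0],[1,0.39,0,-0.14,0],[1,0.39,0,-0.14,0],[1,0.39,0,-0.14,0],[1,0.39,0,-0.14,0],[1,0.39,0,-0.14,0]]]'
python3 -m pendant '[[[1,2,0,-0.8,0],[1,2,0,-0.8,0],[1,2,0,-0.8,0],[1,2,0,-0.8,0],[1,2,0,-0.8,0],[1,2,0,-0.8,0],[1,2,0,-0.8,0],[1,2,0,-0.8,0]]]'
python3 -c "
from h import *
s=env.state();print(s['joints'],s['eef_pos'],s['tcp_rot'])"
```

```text
t: 12.9
eef_pos: [659.6, -210.6, 355.6]
tcp_rot: [3.115, 0.379, 2.825]
ft_force: [0.8, -0.6, 0.9]
opening: 0.998
t: 13.7
eef_pos: [278.9, -89.4, 356.3]
tcp_rot: [3.116, 0.378, 2.827]
ft_force: [-0.9, -1.4, 1.6]
opening: 1.0
[-0.69389005 -0.36484234  2.16654499  0.19180349  1.00354183 -2.03040204] [278.8531651  -89.39926269 356.32005909] [3.1155863  0.37848629 2.8265348 ]
```

```bash
python3 - <<'E'
from kin import *
q0=np.array([-.694,-.365,2.167,.19,1.0,-2.03]); print(fk(q0,P)[0])
u=np.array([np.cos(-.31),np.sin(-.31)])
for T in(.378,.2,0,-.2,-.4):
  for r in(300,350,400):
    q=q0.copy(); s=''
    for z in(360,300,250,200,150,100):
        q,c=ik(np.r_[u*r,z],pose(T,0,-.31),[q]); s+=f'{z}:{c:.0e} {q[1:5].round(2)} '
    print(T,r,s)
E
```

```text
[274.78092526 -76.92701986 367.85775267]
0.378 300 360:1e-30 [-0.33  2.17  0.16  0.96] 300:5e-18 [-0.29  2.29  0.19  0.79] 250:7e-18 [-0.23  2.39  0.23  0.64] 200:5e-28 [-0.15  2.49  0.3   0.47] 150:2e-20 [-0.05  2.59  0.51  0.28] 100:2e-21 [0.1  2.68 1.52 0.13] 
0.378 350 360:3e-21 [-0.23  2.11  0.13  0.9 ] 300:8e-19 [-0.19  2.23  0.16  0.74] 250:6e-19 [-0.13  2.33  0.19  0.59] 200:1e-30 [-0.06  2.42  0.25  0.43] 150:1e-23 [0.04 2.5  0.42 0.26] 100:2e-31 [0.17 2.58 1.29 0.11] 
0.378 400 360:7e-32 [-0.14  2.05  0.11  0.87] 300:3e-19 [-0.1   2.16  0.13  0.71] 250:9e-20 [-0.04  2.25  0.16  0.57] 200:4e-32 [0.03 2.34 0.21 0.42] 150:4e-27 [0.12 2.41 0.34 0.26] 100:1e-27 [0.22 2.48 0.91 0.11] 
0.2 300 360:4e-24 [-0.23  2.07  0.06  1.11] 300:3e-21 [-0.19  2.19  0.07  0.95] 250:8e-22 [-0.14  2.29  0.08  0.81] 200:5e-20 [-0.08  2.38  0.09  0.65] 150:5e-32 [0.01 2.47 0.12 0.47] 100:9e-27 [0.13 2.55 0.2  0.28] 
0.2 350 360:3e-23 [-0.14  2.01  0.05  1.08] 300:1e-21 [-0.1   2.12  0.06  0.93] 250:1e-22 [-0.05  2.21  0.06  0.79] 200:5e-21 [0.01 2.3  0.08 0.64] 150:4e-19 [0.09 2.38 0.1  0.48] 100:2
[... 1556 characters left out ...]
.4   2.08 -0.04  0.86] 
-0.4 300 360:7e-23 [ 0.1   1.82 -0.06  1.62] 300:1e-28 [ 0.14  1.92 -0.06  1.48] 250:6e-30 [ 0.19  2.   -0.06  1.35] 200:6e-29 [ 0.24  2.07 -0.06  1.23] 150:8e-28 [ 0.31  2.13 -0.07  1.1 ] 100:1e-26 [ 0.39  2.18 -0.07  0.97] 
-0.4 350 360:2e-20 [ 0.18  1.72 -0.05  1.64] 300:5e-29 [ 0.22  1.82 -0.05  1.5 ] 250:3e-30 [ 0.26  1.9  -0.05  1.38] 200:1e-29 [ 0.31  1.96 -0.06  1.26] 150:6e-29 [ 0.37  2.02 -0.06  1.14] 100:4e-28 [ 0.44  2.07 -0.06  1.02] 
-0.4 400 360:4e-17 [ 0.26  1.62 -0.05  1.66] 300:2e-29 [ 0.29  1.72 -0.05  1.53] 250:7e-31 [ 0.33  1.79 -0.05  1.42] 200:1e-30 [ 0.38  1.86 -0.05  1.3 ] 150:8e-30 [ 0.43  1.91 -0.05  1.19] 100:2e-29 [ 0.5   1.96 -0.05  1.08]
```

```bash
python3 - <<'E'
from kin import *
import cv2
S=np.load('scene0.npy');T=np.load('top0.npy')
# tray pose from wood colour rim in top image, z 38..50
im=cv2.imread('pics/top0.png'); hsv=cv2.cvtColor(im,cv2.COLOR_BGR2HSV)
m=np.zeros(im.shape[:2],bool); m[100:255,365:510]=True
for C in(T,):
    P_=C[m&(hsv[...,1]>110)]; P_=P_[(P_[:,2]>38)&(P_[:,2]<50)]; r=cv2.minAreaRect(P_[:,:2].astype(np.float32)); b=cv2.boxPoints(r);print(r,b.round(0))
# rear obstacles
for n,C in(('s',S),('t',T)):
    Q=C.reshape(-1,3);Q=Q[np.isfinite(Q[:,0])]; k=(Q[:,0]<150)&(Q[:,1]>-100)&(Q[:,2]>60); Q=Q[k]; print(n,len(Q))
    if len(Q):
        H,_,_=np.histogram2d(Q[:,0],Q[:,1],bins=[np.arange(-2000,200,200),np.arange(-100,1300,200)]); print(H.astype(int))
        for x0 in range(-1400,200,200):
            kk=(Q[:,0]>x0)&(Q[:,0]<x0+200)&(Q[:,1]<900); 
            if kk.any(): print(x0,Q[kk].min(0).round(),Q[kk].max(0).round())
q=np.array([-.694,-.365,2.167,.19,1.0,-2.03])
def tr(T,pts,q):
    pts=np.array(pts,float)
    for a,b in zip(pts[:-1],pts[1:]):
        for i in range(1,21):
            p=a+(b-a)*i/20; q,c=ik(p[:3],pose(T,p[3],-.307),[q])
        print(b,q.round(2),'%.0e'%c)
tr(.378,[[280,-90,356,0],[471,183,200,0],[480,181,79,0],[480,181,200,0],[574,-268,200,0],[574,-268,110,-.5],[560,-230,110,-.5],[620,-230,110,-.5]],q)
E
```

```text
((564.8246459960938, -240.28822326660156), (268.1293029785156, 210.43850708007812), 13.65689754486084) [[ 410. -170.]
 [ 459. -374.]
 [ 720. -311.]
 [ 670. -106.]]
s 17766
[[   0    0    0    0    0    0]
 [   0    0    0    0    0    0]
 [   0    0    0    0    0    0]
 [   0    0    0    0    0    0]
 [   0    0    0    0    0    0]
 [   0    0    0    0    0    0]
 [   0    0    0    0    0    0]
 [   0    0    0    0    0    0]
 [ 586  113    0    0    0    0]
 [3760 4367    0    0    0    0]]
-400 [-396. -100.   60.] [-384.  158.  249.]
-200 [-191.  -69.   62.] [ -0. 184. 357.]
0 [   0. -100.   60.] [129.  91. 283.]
t 0
[471. 183. 200.   0.] [ 0.39  0.23  2.08 -0.45  0.58 -0.52] 9e-24
[480. 181.  79.   0.] [ 0.38  0.42  2.2  -0.83  0.32 -0.12] 3e-19
[480. 181. 200.   0.] [ 0.38  0.24  2.07 -0.44  0.58 -0.54] 3e-28
[ 574. -268.  200.    0.] [-0.59  0.36  1.88  0.2   0.55 -2.01] 1e-19
[ 5.74e+02 -2.68e+02  1.10e+02 -5.00e-01] [-0.59  0.47  1.97  0.31  0.35 -2.63] 6e-21
[ 5.6e+02 -2.3e+02  1.1e+02 -5.0e-01] [-0.54  0.44  2.04  0.29  0.31 -2.57] 1e-31
[ 6.2e+02 -2.3e+02  1.1e+02 -5.0e-01] [-0.49  0.5   1.91  0.19  0.36 -2.41] 2e-29
```

```bash
cat >> h.py <<'E'
from scipy.spatial.transform import Rotation as Ro
def shift(*targets):
    s=env.state(); p=s['eef_pos']; R=Ro.from_euler('xyz',s['tcp_rot']).as_matrix(); print('z',R[:,2].round(3),'y',R[:,1].round(3),'at',p.round(1))
    for t in targets: print('->',np.array(t).round(1),((R.T@(np.array(t)-p))/1000).round(4))
E
python3 - <<'E'
from h import *
s=env.state();R=Ro.from_euler('xyz',s['tcp_rot']).as_matrix();z=R[:,2]
g=np.array([471,183,96])
shift(g+19*z-90*z,g+19*z)
E
```

```text
z [ 0.359 -0.09  -0.929] y [0.301 0.953 0.024] at [278.9 -89.4 356.3]
-> [445.5 189.4 162. ] [0.0049 0.3112 0.2154]
-> [477.8 181.3  78.4] [0.0049 0.3112 0.3054]
```

```bash
python3 -m pendant '[[[0.7,0.005,0.311,0.2,0],[0.7,0.005,0.311,0.2,0],[0.7,0.005,0.311,0.2,0],[0.7,0.005,0.311,0.2,0],[0.7,0.005,0.311,0.2,0],[0.7,0.005,0.311,0.2,0],[0.7,0.005,0.311,0.2,0],[0.7,0.005,0.311,0.2,0]]]'
python3 - <<'E'
from h import *
s=env.state();print(s['joints'].round(2),s['tcp_rot'])
R=Ro.from_euler('xyz',s['tcp_rot']).as_matrix();z=R[:,2]
g=np.array([471,183,96]); shift(g+19*z)
c=cam('scene'); cv2.imwrite('pics/s1.png',cv2.resize(c['image'][150:350,270:530],None,fx=2.5,fy=2.5,interpolation=cv2.INTER_CUBIC))
C=cloud(c);P=C[225:330,320:460].reshape(-1,3)
E
```

```text
t: 14.5
eef_pos: [434.6, 178.0, 184.2]
tcp_rot: [3.114, 0.379, 2.826]
ft_force: [0.3, -1.8, 1.6]
opening: 0.7
[ 0.37  0.24  2.15 -0.48  0.48 -0.49] [3.114047   0.37858594 2.82591938]
z [ 0.36  -0.089 -0.929] y [0.301 0.953 0.026] at [434.6 178.  184.2]
-> [477.8 181.3  78.4] [0.0019 0.0135 0.1136]
```

View pics/s1.png

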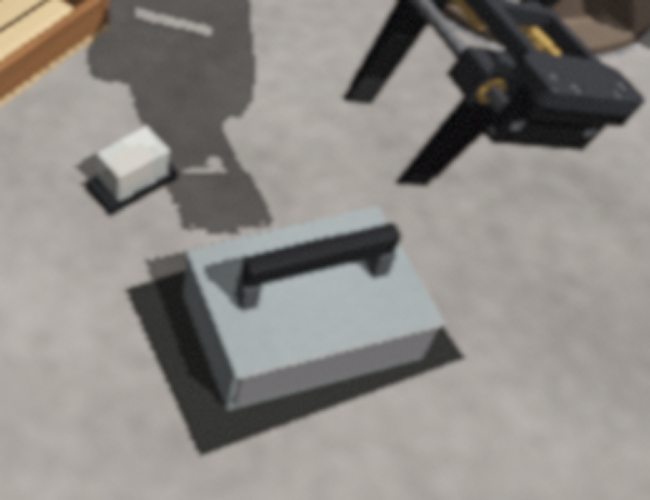

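```bash
python3 -m pendant '[[[0.7,0.002,0.0135,0.03,0],[0.7,0.002,0.0135,0.07,0],[0.7,0.002,0.0135,0.114,0],[0.7,0.002,0.0135,0.114,0],[0,0.002,0.0135,0.114,0],[0,0.002,0.0135,0.114,0],[0,0.002,0.0135,0.114,0],[0,0.002,0.0135,0.114,0]]]'
python3 - <<'E'
from h import *
s=env.state();print(s['joints'].round(2),s['tcp_rot'],s['eef_pos'],s['ft_force'],s['moment'],s['opening'])
E
```

```text
t: 15.35
eef_pos: [477.4, 179.1, 80.4]
tcp_rot: [3.113, 0.38, 2.825]
ft_force: [-0.5, -0.1, 0.1]
opening: 0.418
[ 0.34  0.48  2.18 -0.91  0.26 -0.06] [3.11327679 0.37994481 2.82453541] [477.44741967 179.13365379  80.39797711] [-0.45996475 -0.05083379  0.07580754] [0.03735347 0.22446183 0.00910335] 0.4184003407620843
```

```bash
python3 -m pendant '[[[0,0,0,0,0],[0,0,0,0,0],[0,0,0,0,0],[0,0,0,0,0],[0,0,0,0,0],[0,0,0,0,0],[0,-0.007,0,-0.018,0],[0,-0.015,0.001,-0.037,0]]]'
python3 - <<'E'
from h import *
c=cam('scene'); cv2.imwrite('pics/s2.png',cv2.resize(c['image'][150:350,270:530],None,fx=2.5,fy=2.5,interpolation=cv2.INTER_CUBIC))
s=env.state();print(s['joints'].round(2),s['tcp_rot'],s['eef_pos'],s['ft_force'],s['moment'],s['opening'])
E
```

```text
t: 16.15
eef_pos: [476.2, 178.2, 117.7]
tcp_rot: [3.118, 0.374, 2.826]
ft_force: [-0.4, -0.2, -5.5]
opening: 0.147
[ 0.34  0.4   2.14 -0.64  0.35 -0.34] [3.11493675 0.37739339 2.82512696] [477.4559055  178.83037751 120.85977221] [ 1.32612684  0.60499736 -1.42215265] [0.21416487 0.07806434 0.02169157] 0.1476663823351957
```

View pics/s2.png

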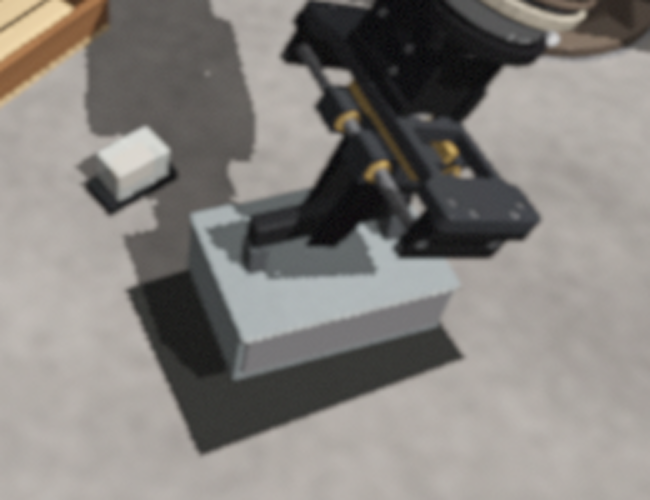

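```bash
python3 - <<'E'
from h import *
shift([500,80,190],[572,-242,190],[572,-242,155])
E
```

```text
z [ 0.358 -0.089 -0.929] y [0.302 0.953 0.025] at [477.5 178.8 120.9]
-> [500  80 190] [-0.074  -0.0857 -0.0473]
-> [ 572 -242  190] [-0.2308 -0.3708  0.0072]
-> [ 572 -242  155] [-0.2179 -0.3717  0.0397]
```

```bash
python3 -m pendant '[[[0,-0.04,-0.02,-0.036,0],[0,-0.074,-0.086,-0.047,0],[0,-0.231,-0.371,0.007,0],[0,-0.231,-0.371,0.007,0],[0,-0.231,-0.371,0.007,0],[0,-0.231,-0.371,0.007,0],[0,-0.231,-0.371,0.007,0],[0,-0.231,-0.371,0.007,0]]]'
python3 - <<'E'
from h import *
s=env.state();print(s['joints'].round(2),s['tcp_rot'],s['eef_pos'],s['ft_force'],s['moment'],s['opening'])
shift([572,-242,165])
E
```

```text
t: 17.0
eef_pos: [557.7, -182.6, 184.0]
tcp_rot: [3.115, 0.374, 2.824]
ft_force: [1.4, 1.0, -5.5]
opening: 0.147
[-0.47  0.36  1.95  0.18  0.47 -1.87] [3.11533972 0.37412792 2.82413794] [ 557.70442532 -182.62203823  184.04848002] [ 1.37779387  1.01562179 -5.53675916] [0.11602541 0.34744272 0.01820695] 0.14658952813534779
z [ 0.355 -0.089 -0.931] y [0.303 0.953 0.024] at [ 557.7 -182.6  184. ]
-> [ 572 -242  165] [-0.0229 -0.0527  0.0281]
```

```bash
python3 -m pendant '[[[0,-0.022,-0.05,0.01,0.0],[0,-0.022,-0.05,0.026,1.1],[0,-0.022,-0.05,0.026,1.1],[0,-0.022,-0.05,0.026,1.1],[0,-0.022,-0.05,0.026,1.1],[0,-0.022,-0.05,0.026,1.1],[0,-0.022,-0.05,0.026,1.1],[0,-0.022,-0.05,0.026,1.1]]]'
python3 -m pendant '[[[0,0,0,0,0.55],[0,0,0,0,0.55],[0,0,0,0,0.55],[0,0,0,0,0.55],[0,0,0,0,0.55],[0,0,0,0,0.55],[0,0,0,0,0.55],[0,0,0,0,0.55]]]'
python3 - <<'E'
from h import *
s=env.state();print(s['joints'].round(2),s['tcp_rot'],s['eef_pos'],s['ft_force'],s['moment'],s['opening'])
c=cam('scene'); cv2.imwrite('pics/s3.png',cv2.resize(c['image'][60:260,150:410],None,fx=2.5,fy=2.5,interpolation=cv2.INTER_CUBIC))
s=env.state();print(s['ft_force'])
E
```

```text
t: 17.8
eef_pos: [571.3, -236.7, 166.5]
tcp_rot: [2.801, 0.159, 1.746]
ft_force: [-0.0, 0.0, -4.3]
opening: 0.145
t: 18.6
eef_pos: [572.3, -236.8, 168.0]
tcp_rot: [2.765, -0.035, 1.238]
ft_force: [-0.5, -0.2, -4.7]
opening: 0.144
[-0.55  0.43  1.89  0.24  0.48 -0.4 ] [ 2.76526294 -0.03479158  1.23815197] [ 572.28791794 -236.80072251  167.99371308] [-0.49183713 -0.17177152 -4.72570099] [-0.12227301  0.70949054 -0.03317829] 0.14424593520959053
[-0.29395019 -0.59312506 -3.61246874]
```

View pics/s3.png

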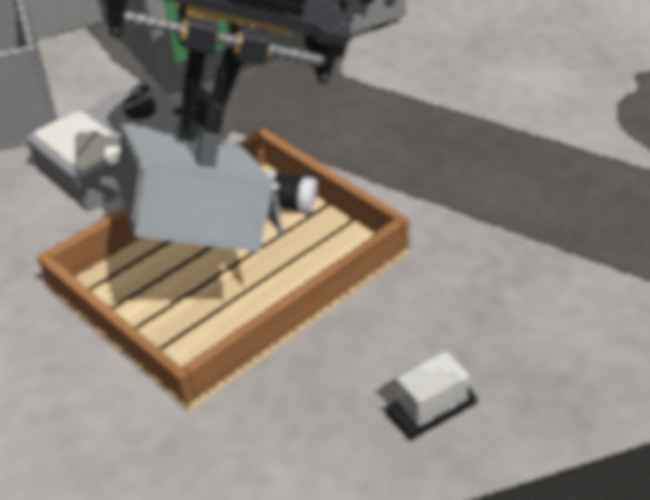

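```bash
python3 -m pendant '[[[0,0,0,0,0.3],[0,0,0,0,0.3],[0,0,0,0,0.3],[0,0,0,0,0.3],[0,0,0,0,0.3],[0,0,0,0,0.3],[0,0,0,0,0.3],[0,0,0,0,0.3]]]'
python3 - <<'E'
from h import *
s=env.state();print(s['tcp_rot'],s['eef_pos'],s['ft_force'],s['moment'],s['opening'])
c=cam('scene'); cv2.imwrite('pics/s4.png',cv2.resize(c['image'][60:260,150:410],None,fx=2.5,fy=2.5,interpolation=cv2.INTER_CUBIC))
E
```

```text
t: 19.45
eef_pos: [572.5, -236.8, 168.3]
tcp_rot: [2.79, -0.143, 0.956]
ft_force: [0.3, -0.1, -3.9]
opening: 0.145
[ 2.78979256 -0.14274823  0.9562636 ] [ 572.48292006 -236.83578676  168.27138511] [ 0.33633072 -0.14454963 -3.94002188] [-0.04390972  0.70025006  0.03536093] 0.14497171511322804
```

View pics/s4.png

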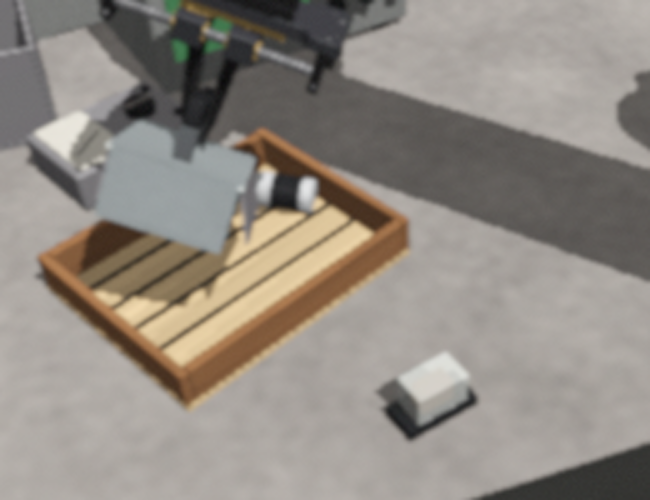

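```bash
cat >> h.py <<'E'
R0=Ro.from_euler('xyz',[3.1155,.3755,2.8243])
def turnback():
    s=env.state(); print('turn to level',(Ro.from_euler('xyz',s['tcp_rot']).inv()*R0).as_rotvec().round(3),'j6',s['joints'][5].round(2))
E
python3 -c "
from h import *
turnback()"
```

```text
turn to level [ 3.000e-03  1.000e-03 -1.899e+00] j6 -0.1
```

```bash
python3 -m pendant '[[[0,0,0,0,-1.2],[0,0,0,0,-1.2],[0,0,0,0,-1.2],[0,0,0,0,-1.2],[0,0,0,0,-1.2],[0,0,0,0,-1.2],[0,0,0,0,-1.2],[0,0,0,0,-1.2]]]'
python3 -c "
from h import *
turnback()"
```

```text
t: 20.3
eef_pos: [572.6, -236.9, 168.4]
tcp_rot: [2.874, 0.271, 2.1]
ft_force: [0.3, 0.3, -4.4]
opening: 0.148
turn to level [ 0.001  0.002 -0.693] j6 -1.31
```

```bash
python3 -m pendant '[[[0,0,0,0,-0.68],[0,0,0,0,-0.68],[0,0,0,0,-0.68],[0,0,0,0,-0.68],[0,0,0,0,-0.68],[0,0,0,0,-0.68],[0,0,0,0,-0.68],[0,0,0,0,-0.68]]]'
python3 - <<'E'
from h import *
F=[]
for i in range(6):
    c=cam('scene'); F.append(env.state()['ft_force'])
print(np.mean(F,0),np.std(F,0)); turnback()
cv2.imwrite('pics/s5.png',cv2.resize(c['image'][60:260,150:410],None,fx=2.5,fy=2.5,interpolation=cv2.INTER_CUBIC))
E
python3 -m pendant '[[[0,0,0,0,-0.01],[0,0,0,0,-0.01],[0,0,0,0,-0.01],[0,0,0,0,-0.01],[0,0,0,0,-0.01],[0,0,0,0,-0.01],[0,0,0,0,-0.01],[0,0,0,0,-0.01]]]'
python3 - <<'E'
from h import *
F=[env.state()['ft_force']]
for i in range(4):
    c=cam('top'); F.append(env.state()['ft_force'])
print(np.mean(F,0),np.std(F,0)); turnback(); print(env.state()['t'])
E
```

```text
t: 21.1
eef_pos: [572.5, -236.8, 168.3]
tcp_rot: [3.106, 0.377, 2.801]
ft_force: [-0.5, -0.8, -4.0]
opening: 0.147
[-0.09084347 -0.02787867 -4.16585921] [0.16165701 0.40180619 0.38270317]
turn to level [ 0.001  0.002 -0.02 ] j6 -1.98
t: 22.2
eef_pos: [572.5, -236.8, 168.3]
tcp_rot: [3.111, 0.377, 2.814]
ft_force: [0.3, -0.4, -4.6]
opening: 0.147
[ 0.06594563 -0.20679252 -4.62822777] [0.46314234 0.28358516 0.32252407]
turn to level [ 0.001  0.002 -0.009] j6 -1.99
22.4
```

View pics/s5.png

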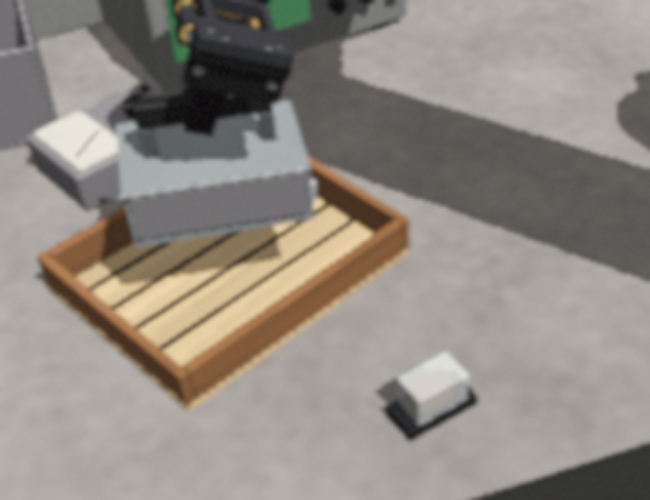

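```bash
python3 -m pendant '[[[0,-0.031,0.02,0.019,0.1],[0,-0.031,0.02,0.019,0.25],[0,-0.031,0.02,0.019,1.2],[0,-0.031,0.02,0.019,1.2],[0,-0.031,0.02,0.019,1.2],[0,-0.031,0.02,0.019,1.2],[0,-0.031,0.02,0.019,1.2],[0,-0.031,0.02,0.019,1.2]]]'
python3 -m pendant '[[[0,0,0,0,1.2],[0,0,0,0,1.2],[0,0,0,0,1.2],[0,0,0,0,1.2],[0,0,0,0,1.2],[0,0,0,0,1.2],[0,0,0,0,1.2],[0,0,0,0,1.2]]]'
python3 - <<'E'
from h import *
turnback(); s=env.state(); print(s['eef_pos'],s['moment'],s['opening'])
c=cam('scene'); cv2.imwrite('pics/s6.png',cv2.resize(c['image'][60:260,150:410],None,fx=2.5,fy=2.5,interpolation=cv2.INTER_CUBIC))
E
```

```text
t: 23.2
eef_pos: [612.8, -228.8, 162.5]
tcp_rot: [2.783, 0.123, 1.642]
ft_force: [0.5, -0.1, -5.3]
opening: 0.142
t: 24.0
eef_pos: [612.7, -228.7, 162.5]
tcp_rot: [2.889, -0.284, 0.5]
ft_force: [0.1, -0.9, -3.8]
opening: 0.146
turn to level [ 2.000e-03 -0.000e+00 -2.365e+00] j6 0.45
[ 612.66198368 -228.73473244  162.47794191] [0.00497446 0.77520163 0.02819288] 0.14639120345730083
```

View pics/s6.png

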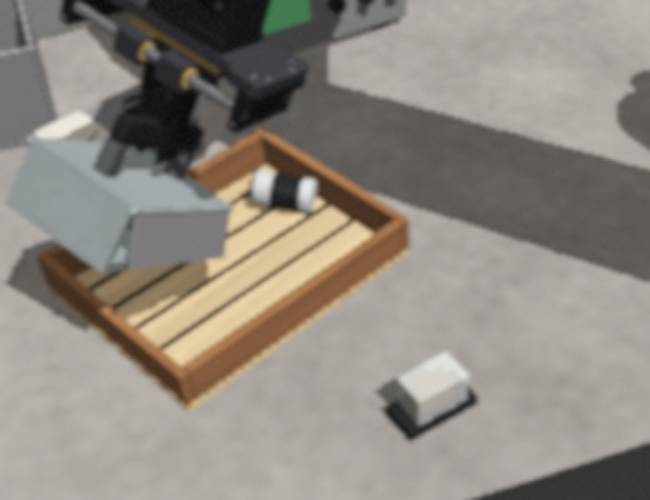

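```bash
python3 -m pendant '[[[0,0,0,0,1.2],[0,0,0,0,1.2],[0,0,0,0,1.2],[0,0,0,0,1.2],[0,0,0,0,1.2],[0,0,0,0,1.2],[0,0,0,0,1.2],[0,0,0,0,1.2]]]'
python3 -m pendant '[[[0,0,0,0,0.94],[0,0,0,0,0.94],[0,0,0,0,0.94],[0,0,0,0,0.94],[0,0,0,0,0.94],[0,0,0,0,0.94],[0,0,0,0,0.94],[0,0,0,0,0.94]]]'
python3 - <<'E'
from h import *
turnback(); s=env.state(); print(s['eef_pos'],s['moment'],s['opening'])
F=[]
for i in range(4):
    c=cam('scene'); F.append(env.state()['ft_force'])
print(np.mean(F,0))
cv2.imwrite('pics/s7.png',cv2.resize(c['image'][60:260,150:410],None,fx=2.5,fy=2.5,interpolation=cv2.INTER_CUBIC))
E
```

```text
t: 24.85
eef_pos: [612.7, -228.7, 162.5]
tcp_rot: [-2.957, -0.332, -0.764]
ft_force: [-0.7, 0.3, -4.3]
opening: 0.143
t: 25.65
eef_pos: [612.7, -228.7, 162.5]
tcp_rot: [-2.767, -0.054, -1.678]
ft_force: [-0.2, -0.1, -4.3]
opening: 0.143
turn to level [-1.000e-03  2.000e-03  1.786e+00] j6 2.59
[ 612.74298805 -228.74685788  162.53316183] [3.05938794e-01 6.75436290e-01 3.29551093e-04] 0.1425390204475008
[ 0.38653788 -0.24590331 -4.04130626]
```

View pics/s7.png

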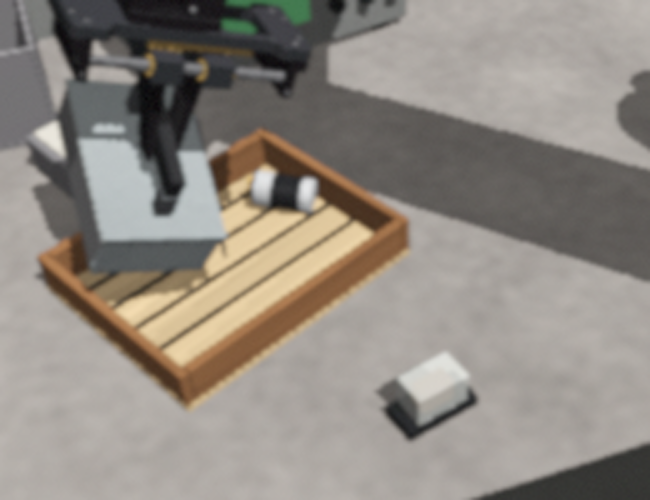

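```bash
python3 -c "
from h import *
p=env.state()['eef_pos']; shift(p+[-40,4,0],p+[40,-4,0])"
```

```text
z [ 0.359 -0.09  -0.929] y [-0.927  0.08  -0.366] at [ 612.8 -228.8  162.6]
-> [ 572.8 -224.8  162.6] [ 0.0003  0.0374 -0.0147]
-> [ 652.8 -232.8  162.6] [-0.0003 -0.0374  0.0147]
```

```bash
python3 -m pendant '[[[0,0,0.037,-0.015,0],[0,0,0,0,0],[0,0,0.037,-0.015,0],[0,0,0,0,0],[0,0,0.037,-0.015,0],[0,0,0,0,0],[0,0,0,0,0],[0,0,0,0,0]]]'
python3 - <<'E'
from h import *
turnback(); s=env.state(); print(s['eef_pos'],s['moment'],s['opening'])
F=[]
for i in range(4):
    c=cam('scene'); F.append(env.state()['ft_force'])
print(np.mean(F,0))
cv2.imwrite('pics/s8.png',cv2.resize(c['image'][60:260,150:410],None,fx=2.5,fy=2.5,interpolation=cv2.INTER_CUBIC))
E
```

```text
t: 26.65
eef_pos: [613.3, -228.9, 162.7]
tcp_rot: [-2.766, -0.054, -1.679]
ft_force: [-0.5, 0.5, -3.9]
opening: 0.146
turn to level [-0.002  0.003  1.786] j6 2.59
[ 613.32017911 -228.86708657  162.72400965] [ 0.24238592  0.58470508 -0.00091766] 0.1458271028732015
[ 0.06841447 -0.12968601 -3.29852798]
```

View pics/s8.png

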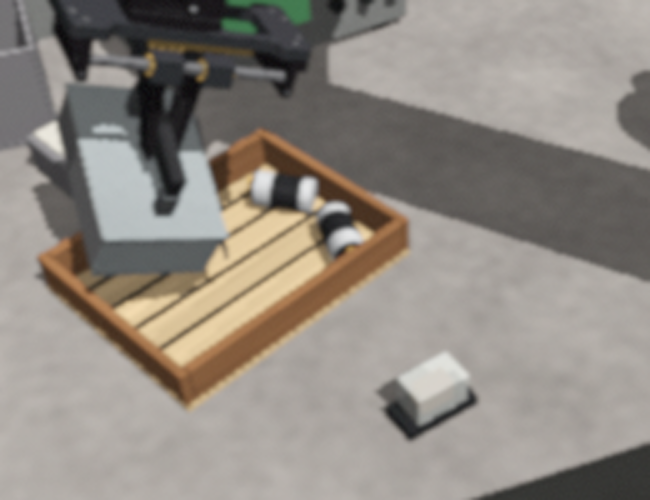

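```bash
python3 -m pendant '[[[0,0,0,-0.02,-1.2],[0,0,0,-0.02,-1.2],[0,0,0,-0.02,-1.2],[0,0,0,-0.02,-1.2],[0,0,0,-0.02,-1.2],[0,0,0,-0.02,-1.2],[0,0,0,-0.02,-1.2],[0,0,0,-0.02,-1.2]]]'
python3 -m pendant '[[[0,0,0,0,-1.2],[0,0,0,0,-1.2],[0,0,0,0,-1.2],[0,0,0,0,-1.2],[0,0,0,0,-1.2],[0,0,0,0,-1.2],[0,0,0,0,-1.2],[0,0,0,0,-1.2]]]'
python3 -m pendant '[[[0,0,0,0,-1.2],[0,0,0,0,-1.2],[0,0,0,0,-1.2],[0,0,0,0,-1.2],[0,0,0,0,-1.2],[0,0,0,0,-1.2],[0,0,0,0,-1.2],[0,0,0,0,-1.2]]]'
python3 - <<'E'
from h import *
turnback(); print(env.state()['eef_pos'])
for n in('top','scene'):
    c=cam(n); im=c['image']; cv2.imwrite(f'pics/{n}9.png',im)
    # dark pixels, cast rays onto z=3
    v,u=np.mgrid[0:400,0:640]; d=np.stack([(u-c['cx'])/c['fx'],(v-c['cy'])/c['fy'],np.ones_like(u)],-1)@c['R']; o=-c['R'].T@c['t']
    W=o+d*((3-o[2])/d[...,2])[...,None]
    m=(im.max(2)<50)&(abs(W[...,0]-474)<170)&(abs(W[...,1]-176)<140); m&=abs(cloud(c)[...,2])<20
    k,l,st,_=cv2.connectedComponentsWithStats(m.astype(np.uint8)); i=1+np.argmax(st[1:,4]); 
    r=cv2.minAreaRect(W[l==i][:,:2].astype(np.float32)); M=W[l==i][:,:2].mean(0); print(n,r,st[i],M)
E
```

```text
t: 27.65
eef_pos: [605.4, -227.0, 181.4]
tcp_rot: [-3.056, -0.369, -0.48]
ft_force: [0.2, 0.2, -3.4]
opening: 0.142
t: 28.45
eef_pos: [605.4, -227.1, 181.5]
tcp_rot: [2.822, -0.207, 0.77]
ft_force: [-0.2, -0.7, -3.6]
opening: 0.146
t: 29.25
eef_pos: [605.4, -227.1, 181.5]
tcp_rot: [2.826, 0.214, 1.903]
ft_force: [-0.1, 0.2, -2.8]
opening: 0.147
turn to level [ 0.002  0.002 -0.893] j6 -1.01
[ 605.43337702 -227.09846303  181.45215831]
top ((479.6845703125, 173.2841339111328), (133.16259765625, 189.51754760742188), 77.18717193603516) [ 213  168   76   95 3965] [485.41421406 170.75320581]Traceback (most recent call last):
  File "<stdin>", line 9, in <module>
    return _wrapfunc(a, 'argmax', axis=axis, out=out, **kwds)
    return bound(*args, **kwds)
ValueError: attempt to get argmax of an empty sequence
```

```bash
python3 -m pendant '[[[0,0,0,-0.01,-0.88],[0,0,0,-0.01,-0.88],[0,0,0,-0.01,-0.88],[0,0,0,-0.01,-0.88],[0,0,0,-0.01,-0.88],[0,0,0,-0.01,-0.88],[0,0,0,-0.01,-0.88],[0,0,0,-0.01,-0.88]]]'
python3 - <<'E'
from h import *
turnback(); print(env.state()['eef_pos'])
for n in('top','scene'):
    c=cam(n); im=c['image']; cv2.imwrite(f'pics/{n}9.png',im)
    v,u=np.mgrid[0:400,0:640]; d=np.stack([(u-c['cx'])/c['fx'],(v-c['cy'])/c['fy'],np.ones_like(u)],-1)@c['R']; o=-c['R'].T@c['t']
    W=o+d*((3-o[2])/d[...,2])[...,None]
    g=im.max(2)
    for th in(50,65,80):
        m=(g<th)&(abs(W[...,0]-474)<150)&(abs(W[...,1]-176)<140)
        m=cv2.morphologyEx(m.astype(np.uint8),cv2.MORPH_OPEN,np.ones((5,5)))
        k,l,st,_=cv2.connectedComponentsWithStats(m)
        if k<2: continue
        i=1+np.argmax(st[1:,4]); r=cv2.minAreaRect(W[l==i][:,:2].astype(np.float32)); print(n,th,np.round(r[0],1),np.round(r[1],1),round(r[2],1),st[i],W[l==i][:,:2].mean(0).round(1))
s=cv2.imread('pics/scene9.png')[200:350,280:480]; t=cv2.imread('pics/top9.png')[140:290,180:380]
cv2.imwrite('pics/both9.png',cv2.resize(np.hstack([s,t]),None,fx=2,fy=2))
E
```

```text
t: 30.15
eef_pos: [602.0, -226.1, 190.6]
tcp_rot: [3.105, 0.377, 2.797]
ft_force: [1.3, -0.4, -3.3]
opening: 0.145
turn to level [ 0.001  0.002 -0.026] j6 -1.87
[ 601.98738322 -226.13412209  190.62976269]
top 50 [450.5 187.3] [160.8 255.2] 81.4 [ 200  171   88  114 5774] [448. 184.]
top 65 [446.9 198.6] [182.4 271.6] 81.3 [ 188  168  100  117 6987] [443.5 187.9]
top 80 [446.5 202.7] [194.5 274.6] 81.4 [ 184  168  105  117 7195] [442.5 188.8]
scene 65 [475.9 177.8] [134.1 204.6] 77.1 [ 324  238  127   91 7041] [480.  180.9]
scene 80 [475.6 177.8] [136.1 206.4] 77.1 [ 323  237  129   93 7205] [479.9 181. ]
```

View pics/both9.png

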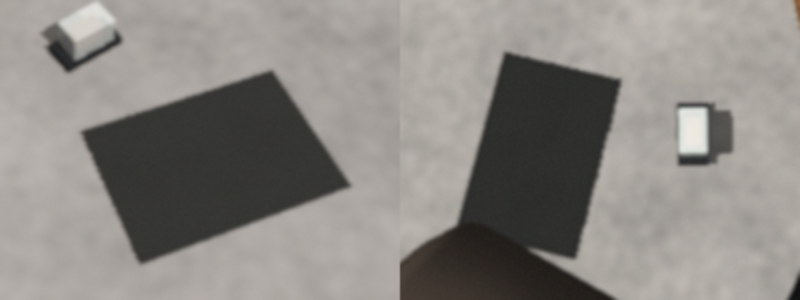

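```bash
python3 - <<'E'
from h import *
shift([481.5,173.5,190])
E
```

```text
z [ 0.359 -0.09  -0.929] y [0.323 0.946 0.034] at [ 602.  -226.1  190.6]
-> [481.5 173.5 190. ] [ 0.2307  0.3389 -0.0785]
```

```bash
python3 -m pendant '[[[0,0.231,0.339,-0.079,-0.026],[0,0.231,0.339,-0.079,-0.026],[0,0.231,0.339,-0.079,-0.026],[0,0.231,0.339,-0.079,-0.026],[0,0.231,0.339,-0.079,-0.026],[0,0.231,0.339,-0.079,-0.026],[0,0.231,0.339,-0.079,-0.026],[0,0.231,0.339,-0.079,-0.026]]]'
python3 - <<'E'
from h import *
turnback(); shift([481.5,173.5,100],[481.5,173.5,88])
c=cam('scene'); cv2.imwrite('pics/s10.png',c['image'])
C=cloud(c); m=(C[...,2]>95)&(C[...,2]<260)&(abs(C[...,0]-475)<130)&(abs(C[...,1]-150)<140)
# roof plane fit: grey-blue roof points
hsv=cv2.cvtColor(c['image'],cv2.COLOR_BGR2HSV); m&=(c['image'].min(2)>110)
Q=C[m]; print(len(Q)); 
A=np.c_[Q[:,:2],np.ones(len(Q))]
for _ in range(4):
    k=np.linalg.lstsq(A,Q[:,2],rcond=None)[0]; e=abs(A@k-Q[:,2]); A,Q=A[e<max(4,np.percentile(e,90))],Q[e<max(4,np.percentile(e,90))]
print('slopes deg',np.degrees(np.arctan(k[:2])),len(Q),Q.mean(0))
E
```

```text
t: 31.05
eef_pos: [483.9, 158.0, 190.2]
tcp_rot: [3.115, 0.379, 2.827]
ft_force: [1.0, 1.2, -3.5]
opening: 0.146
turn to level [0.001 0.003 0.003] j6 -0.65
z [ 0.36  -0.089 -0.929] y [0.3   0.954 0.024] at [483.9 158.  190.2]
-> [481.5 173.5 100. ] [0.04   0.0118 0.0815]
-> [481.5 173.5  88. ] [0.0444 0.0115 0.0926]
4185
slopes deg [ 2.45127951 -1.90196535] 2769 [495.33495772 179.10028797 171.03971762]
```

```bash
python3 -m pendant '[[[0,0.02,0.012,0.04,0],[0,0.04,0.0118,0.0815,0],[0,0.0425,0.0117,0.087,0],[0,0.0444,0.0115,0.0926,0],[0,0.0455,0.0114,0.0953,0],[0,0.0464,0.0114,0.0975,0],[0,0.0468,0.0113,0.0985,0],[0,0.0472,0.0113,0.0996,0]]]'
python3 - <<'E'
from h import *
F=[]
for i in range(3):
    c=cam('scene'); F.append(env.state()['ft_force'])
print(np.mean(F,0)); shift([481.5,173.5,80]); print(env.state()['t'])
E
```

```text
t: 31.9
eef_pos: [483.7, 172.1, 81.5]
tcp_rot: [3.114, 0.381, 2.83]
ft_force: [5.3, 1.3, 7.6]
opening: 0.148
[ 4.37287155 -0.12921753  6.45139065]
z [ 0.363 -0.088 -0.928] y [0.297 0.955 0.025] at [483.6 172.   81.6]
-> [481.5 173.5  80. ] [0.0029 0.0007 0.0006]
32.05
```

```bash
python3 -m pendant '[[[0.6,0,0,0,0],[0.6,0,0,0,0],[0.6,0,0,0,0],[0.6,0,0,0,0],[0.6,0,0,0,0],[0.6,0,0,0,0],[0.6,0,0,-0.01,0],[0.6,0,0,-0.03,0]]]'
python3 -m pendant '[[[0.6,0,0,-0.03,0],[0.6,0,0,-0.06,0],[0.6,0,0,-0.1,0],[0.6,0,0,-0.15,0],[0.6,0,-0.05,-0.2,0],[0.6,0,-0.1,-0.2,0],[0.6,0,-0.1,-0.2,0],[0.6,0,-0.1,-0.2,0]]]'
python3 - <<'E'
from h import *
print(env.state()['ft_force'])
c=cam('scene'); cv2.imwrite('pics/s11.png',c['image']); C=cloud(c)
def rect(P,n):
    r=cv2.minAreaRect(P[:,:2].astype(np.float32)); print(n,np.round(r[0],1),np.round(r[1],1),round(r[2],1))
w=C[225:330,320:460].reshape(-1,3)
for z0,z1,n in((98,115,'bar'),(52,66,'roof')):
    P=w[(w[:,2]>z0)&(w[:,2]<z1)]; rect(P,n); A=np.c_[P[:,:2]-P[:,:2].mean(0),np.ones(len(P))]; print(np.degrees(np.linalg.lstsq(A,P[:,2],rcond=None)[0][:2]).round(1),np.median(P[:,2]))
E
```

```text
t: 32.85
eef_pos: [470.8, 174.0, 107.2]
tcp_rot: [3.119, 0.376, 2.832]
ft_force: [-0.0, -0.5, -0.1]
opening: 0.598
t: 33.65
eef_pos: [369.0, 95.3, 292.4]
tcp_rot: [3.116, 0.38, 2.829]
ft_force: [-0.2, -0.2, 1.5]
opening: 0.6
[-0.19056664 -0.19356064  1.4902572 ]
bar [477.8 175.5] [ 15.6 110.3] 72.2
[ -5.5 -18. ] 106.27683211888075
roof [477.3 175.4] [104.2 151.3] 72.7
[-0.1 -0.2] 58.95449373792443
```

View pics/s11.png

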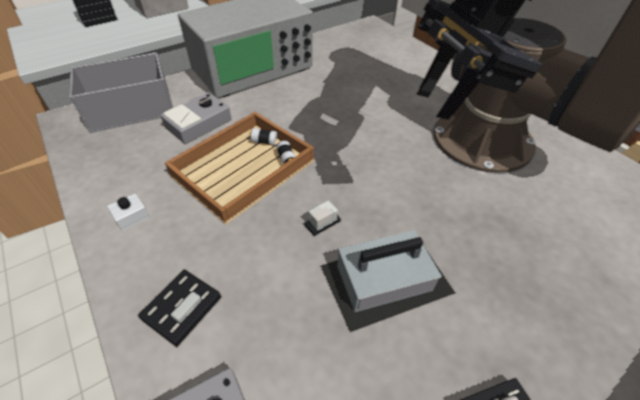

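```bash
python3 -c "
from h import *
print(env.job_done()); print(env.state()['t'])"
```

```text
the job is handed in; nothing more can be done
None
the job is handed in; nothing more can be done
```

I emptied the caddy into the tray and set it back on its mat. I handed the job in at about 33.7 s of the 58 s allowed.

- **How it was tipped:** The moves could only turn the tool about its own axis. So I first leaned the tool about 22° along the handle by pushing at the edge of its reach, then gripped the handle and turned it over the tray.
- **First side:** One capacitor rolled out. With the caddy held level for about a second, it weighed about 4.4 N (roughly 445 g against 340 g empty), so one was still inside.
- **Second side:** The other capacitor stayed put at first. It came out after a short shake, and the weight dropped to about 3.3 N, which matches the empty caddy.
- **Last checks:** Both capacitors are lying in the tray. The caddy stands level and upright about 3 mm from the middle of its mat, and its yaw is about 5° off the mat's, as it was at the start. The other things look unmoved, and the gripper is clear.

**What fell short:**
- Each tip was only about 21–23° to the side (about 33–36° overall, including lengthwise lean), less than the 35–50° you described.
- The caddy slipped about 3° in the grip, which I saw before setting it down. It straightened as it touched the mat, with about 10 N of contact force.

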